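# Nest the tapered mixing cups in the sprung cup stand

### The arm

A 7-joint arm with a two-finger parallel gripper is mounted at the origin on a cart in front of the work surface, level with it; the furniture and walls round the work are solid. World frame = base frame: x ahead of the robot, y to its left, z up, the work surface at z = 0. Lengths are in m, angles in rad, forces in N, time in s.
With the tool pointing down it reaches from about 0.35 to 0.9 m from the base axis. Payload 19.9 kg.
Tool frame: the origin (TCP) lies midway between the tips of the shut fingers; the grasp point (between the pads) lies 19 mm behind it; x points along the fingers, z is the direction in which the jaws open and shut, and the axes are right-handed (so a half turn about x gives the same grasp; the last joint's range is limited). The gripper opens to 94 mm and grips with 3 to 60 N. Pads are 16 mm wide; open, the fingers measure 119 mm over their backs; the gripper's body (75 mm by 177 mm) begins 78 mm behind the grasp point.
Start: joints at [-1.369, 0.417, -0.01, 1.614, 0.005, 1.111, -0.053], TCP at [0.151, 0.606, 0.205] pointing down, gripper open.
Joint ranges: [-2.81, 2.81], [-0.39, 2.02], [-1.27, 1.25], [0.06, 2.57], [-1.19, 4.33], [0.19, 2], [-2.82, 2.82]. Speed limits (rad/s): [1.89, 1.89, 2.39, 2.39, 3.01, 3.01, 3.01].

### API

Orientations are given as a rotation vector (axis times angle).
In Python, from bench import r gives the robot as it stands. Calls block until the motion is done:
- r.movep(position, orientation): joint-space move of the TCP to a pose.
- r.movel(position, vel=0.15, frame=None, until_force=None): straight line of the TCP; frame=None keeps the orientation; vel is the mean speed in m/s. With until_force (N) it stops when the force on the tool has changed by that much, and returns True; else False.
- r.set_joints(angles): joint-space move.
- r.command_gripper(opening, grip_force=None): finger opening in m; grip_force is the grip in N (None keeps the last); returns when the fingers have stopped.
- r.sleep(seconds).
- r.inverse_kinematics(position, orientation): joint angles nearest the present ones, or None.
- r.grab_frame(name): name is "scene" or "top"; returns a dict with "img" (480x640x3 uint8, blue, green, red), "vertical_fov" (degrees; the focal length in pixels is half the picture's height over the tangent of half this angle, whatever the lens; pixels are square), "cx", "cy" (the principal point, pixels), "eye" and "orientation" of the camera in the world. Camera axes: x right, y down, z forward; pixel columns grow to the right and rows downward; lengths in m; the calibration is good to about 2 mm. A picture is of the moment at which its call begins. There is no depth.
A pose or a line that the arm cannot do raises r.Unreachable and nothing moves.
- r.job_done(): hands the job in, once; it reports no verdict.
Trained networks look in a picture, given as the dict that the camera call returned (one of the last four; its "shot" number tells which), for a name from the list of things; names that differ only in an ending like _2 or _b are one class to them, and where a whole thing is asked for, a point or a joint stands for the part that bears it (a point fixed in the world has none). Each returns a list of dicts, best first, with "confidence" (0 to 1); they miss things now and then, are a little off and sometimes report something else, mostly with a low value. They report only what shows in the picture. A call takes as long as a camera call. They do not tell look-alikes from the thing itself.
- r.look_for(name, picture): "at" ([x, y, z] in m, in world coordinates, good to about 4 mm: the middle of the surface that is visible of it).
Readings, each from a call of its own:
- r.get_time(): time.
- r.get_qpos(): joint angles.
- r.get_dq(): joint speeds.
- r.get_joint_efforts(): joint torques, N m.
- r.get_tcp_pos(): TCP position.
- r.get_ee_rot(): TCP orientation.
- r.get_force(): force on the tool from outside, world axes, zero at the start.
- r.get_moment(): the same for the moment, N m.
- r.get_finger_gap(): finger opening in m.
Only numpy, scipy, OpenCV 4.12 (cv2) and the standard library are available. Lean on these libraries where they do the work, as an engineer would, in place of code of your own. Each camera call takes 0.05 s, during which the arm holds its last target.

### The job

Put the two resin mixing cups away, nested, in the grey cup stand. Push the blue cup down between the stand's sprung ribs and stop while the stand's rim is within the white band just below the blue cup's collar: white must still show above the rim, or the cup is jammed. Then nest the yellow cup in the blue one, upright and with its collar down on the blue rim, without driving the blue cup past its band, and leave the small things standing nearby where they are.

Things in the scene. Friction and masses are not known exactly. Their poses are not given: they have to be found in the camera images.
- cup_blue: Loose blue plastic cup, open at the top, upright, 79 mm tall, 40 g. Origin: centre of its underside, z up its axis. Outside, a cone of radius 15 mm at the underside growing to 22 mm at 45 mm; there a step (the collar's underside), then a straight collar of 52 mm diameter up to the rim at 79 mm: grip it there. A white band rings the cone from 36.5 to 43.5 mm above the underside, just below the collar.
- cup_blue_rim (a point): Centre of the blue cup's mouth at rim height, 79 mm above its underside; z up the cup's axis. The collar is 47 mm wide inside; below it the inside narrows like the outside (wall 2.5 mm, floor 4 mm).
- cup_yellow: Loose yellow plastic cup, same shape and size as the blue one but without a white band; origin at the centre of its underside, z up. Nested in the blue cup, its collar's underside rests on the blue rim: its origin is then 34 mm above the blue cup's origin, with 1.5 to 2 mm of play sideways.
- cup_stand: Fixed grey cup stand: an upright round holder, 65 mm outside, 48 mm inside at the rim, rim 62 mm above the worktop, on a dark round foot of 92 mm. Origin: centre of its underside, z up; its inner floor is at 10 mm. With the middle of the band at the rim, the blue cup's origin is 22 mm above the stand's origin (collar 5 mm above the rim).
- cup_stand_rim (a point): Centre of the stand's mouth, 62 mm above its underside. 10 to 24 mm below it are three upright orange ribs, 120 degrees apart, that yield outward on springs. The blue cone meets them with its collar about 14 mm above the rim; from there the push needed grows from 0 to 7 to 9 N at 5 mm above the rim. Friction then holds the cup where it is left.
- green_mount: Bystander: green resin specimen mount, a disc of 30 mm diameter, 19 mm tall; origin at the centre of its underside.
- white_jar: Bystander: small clear jar with a white cap, 38 mm diameter, 48 mm tall; origin at the centre of its underside.
- round_block: Bystander: round steel hardness block, 55 mm diameter, 11 mm tall; origin at the centre of its underside.
- level: Bystander: round bullseye level, white with a green top, 38 mm diameter, 10 mm tall; origin at the centre of its underside.
Mind the look-alikes: they are no part of the job. Of the things like the cup_blue, leave any that is red; of the rest the larger one is meant.

How it is judged:
On the way, in this order (a step that is already met when the one before it is completed fails the run):
1. the blue cup is nested in the stand with the stand's rim within its white band (z of cup_blue in the frame of cup_stand between 0.0185 and 0.0255 m and horizontal distance between cup_blue and cup_stand below 0.006 m and angle between cup_blue's own z axis and vertical below 0.1 rad), for 0.3 s.
2. the yellow cup is nested in the blue cup, its collar on the blue rim (z of cup_yellow in the frame of cup_blue between 0.031 and 0.0365 m and horizontal distance between cup_yellow and cup_blue_rim below 0.006 m and angle between the z axis of cup_yellow and the z axis of cup_blue, either way round below 0.07 rad), for 0.3 s.
At the end, for the whole second after the job is handed in: Blue cup in the stand: collar 1.5 to 8.5 mm above the stand's rim, within 6 mm of its axis, within 0.10 rad of upright. Yellow cup in the blue one: origin 31 to 36.5 mm above the blue origin (34 = resting), within 6 mm of centre and 0.07 rad of the blue axis. Both at rest (all of step 1 and all of step 2 and linear speed of each of cup_blue, cup_yellow below 0.02 m/s); the robot touches nothing.
It fails at once if the blue cup is jammed: pushed down over the stand until its collar is less than 1 mm above the rim (z of cup_blue in the frame of cup_stand below 0.018 m and horizontal distance between cup_blue and cup_stand below 0.02 m).
It fails at once if the green resin specimen mount is moved more than 20 mm (distance of green_mount from where it was at the start of the episode above 0.02 m).
It fails at once if the white-capped jar is moved more than 20 mm (distance of white_jar from where it was at the start of the episode above 0.02 m).
It fails at once if the round steel hardness block is moved more than 20 mm (distance of round_block from where it was at the start of the episode above 0.02 m).
It fails at once if the bullseye level is moved more than 20 mm (distance of level from where it was at the start of the episode above 0.02 m).
It also fails if it takes over 64 s, if anything falls off the work surface, if the arm or the gripper's body presses on something with over 40 N, if the wrist force passes 120 N, or if a joint passes its speed limit or range.

## Working session

There is one attempt and no reset: what is moved stays moved. The work goes in short steps, each a Python script; the robot and the scene stay as the last script left them, time stands still between calls to the robot, and variables do not carry over. Pictures are saved under pics/ and viewed, and the job is handed in when it is done.

```bash
ls; mkdir -p pics; python3 - <<'E'
from bench import r
import cv2
for n in("scene","top"):
    f=r.grab_frame(n); cv2.imwrite(f"pics/{n}0.png",f["img"]); print(n,f["eye"],f["orientation"],f["vertical_fov"],f["cx"],f["cy"],f["shot"])
    for k in ["cup_blue","cup_yellow","cup_stand","green_mount","white_jar","round_block","level"]:
        print(k,[([round(float(x),3) for x in d["at"]],round(d["confidence"],2)) for d in r.look_for(k,f)])
print(r.get_time(),r.get_tcp_pos(),r.get_ee_rot(),r.get_force())
E
```

```text
pics
scene [ 0.02854382 -0.55800476  0.68859771] [-2.11966247  0.52151615 -0.30703093] 44.31624299353313 311.73121226131747 246.77631887427373 1
cup_blue [([0.441, 0.386, 0.06], 0.94), ([0.539, 0.359, 0.049], 0.62), ([0.256, 0.441, 0.061], 0.62)]
cup_yellow [([0.512, 0.215, 0.06], 0.65)]
cup_stand [([0.579, 0.032, 0.035], 0.6)]
green_mount [([0.636, 0.158, 0.018], 0.77)]
white_jar [([0.648, 0.264, 0.038], 0.67)]
round_block []
level [([0.623, 0.375, 0.01], 0.61)]
top [0.33506552 0.24112054 1.01761903] [-2.13707317  2.15308909 -0.18300998] 54.87248758309899 315.23954968864774 237.974983058306 2
cup_blue [([0.257, 0.46, 0.049], 0.92), ([0.451, 0.406, 0.048], 0.89), ([0.554, 0.372, 0.036], 0.82)]
cup_yellow [([0.526, 0.22, 0.048], 0.88)]
cup_stand [([0.585, 0.046, 0.014], 0.85), ([0.628, 0.381, 0.011], 0.67)]
green_mount [([0.625, 0.382, 0.008], 0.54), ([0.639, 0.161, 0.02], 0.43)]
white_jar [([0.646, 0.275, 0.046], 0.61)]
round_block [([0.405, 0.124, 0.013], 0.93)]
level [([0.629, 0.383, 0.011], 0.66), ([0.587, 0.045, 0.011], 0.32)]
0.8 [0.15084374 0.6065162  0.20546023] [-1.02775746  1.31472955  1.02768904] [-0.35382617 -0.28255341  0.68947369]
```

View pics/scene0.png

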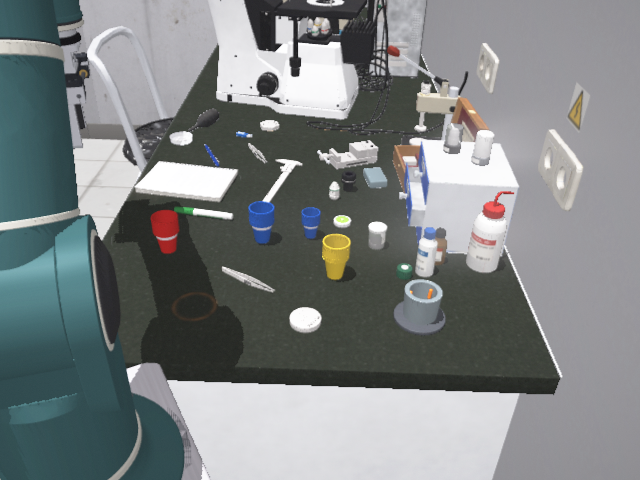

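View pics/top0.png

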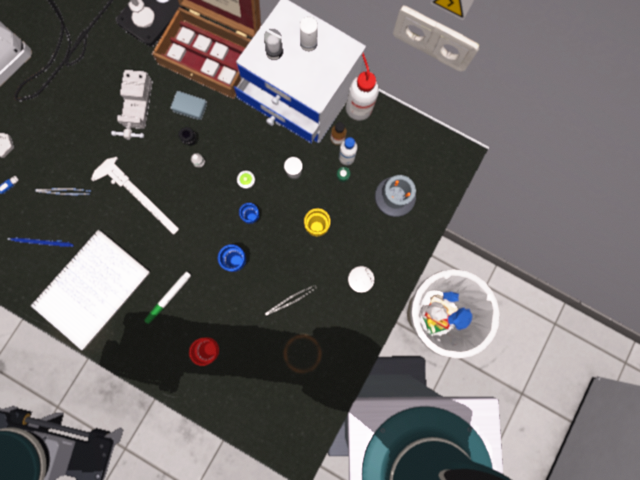

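The larger blue cup is at about (231,257) in the top picture and (262,222) in the scene picture. The small blue look-alike is at (249,212) and the red one at (204,351). Yellow is at (317,222) and the stand at (397,193). Next I'll fit poses by silhouette.

```bash
cat > h.py <<'E'
from bench import r
import cv2, numpy as np
from scipy.spatial.transform import Rotation as R
from scipy.optimize import minimize, least_squares
def proj(f,P):
    P=np.asarray(P,float); M=R.from_rotvec(f["orientation"]).as_matrix()
    c=(P-np.asarray(f["eye"]))@M
    F=240/np.tan(np.radians(f["vertical_fov"]/2))
    return np.c_[F*c[:,0]/c[:,2]+f["cx"],F*c[:,1]/c[:,2]+f["cy"]]
a=np.linspace(0,2*np.pi,48,endpoint=False)
def ring(x,y,z,rad): return np.c_[x+rad*np.cos(a),y+rad*np.sin(a),np.full(48,z)]
CUP=[(0,.015),(.045,.022),(.045,.026),(.079,.026)]
def sil(f,x,y,z0,prof=CUP,S=4):
    m=np.zeros((480*S,640*S),np.uint8)
    rs=[proj(f,ring(x,y,z0+z,q)) for z,q in prof]
    for A,B in zip(rs[:-1],rs[1:]):
        h=cv2.convexHull(np.r_[A,B].astype(np.float32))[:,0]
        cv2.fillConvexPoly(m,np.round((h+.5)*S-.5).astype(np.int32),255)
    return cv2.resize(m,(640,480),interpolation=cv2.INTER_AREA)/255.
def mask(f,hue,near,fill=True):
    hsv=cv2.cvtColor(f["img"],cv2.COLOR_BGR2HSV)
    m=((abs(hsv[...,0].astype(int)-hue)<12)&(hsv[...,1]>110)&(hsv[...,2]>50)).astype(np.uint8)
    m=cv2.morphologyEx(m,cv2.MORPH_CLOSE,np.ones((7,7),np.uint8))
    n,l,st,c=cv2.connectedComponentsWithStats(m)
    d=[np.hypot(*(c[i]-near)) + (1e3 if st[i,4]<60 else 0) for i in range(1,n)]
    return (l==1+int(np.argmin(d))).astype(float)
def fit(fs,hue,x0,z0=0,free_z=False,prof=CUP):
    ms=[mask(f,hue,proj(f,[[x0[0],x0[1],z0+.045]])[0]) for f in fs]
    def cost(p): 
        zz=p[2] if free_z else z0
        return sum(np.abs(sil(f,p[0],p[1],zz,prof)-m).sum() for f,m in zip(fs,ms))
    p=list(x0)+([z0] if free_z else [])
    s=np.vstack([p]+[np.array(p)+.006*np.eye(len(p))[i] for i in range(len(p))])
    o=minimize(cost,p,method="Nelder-Mead",options=dict(initial_simplex=s,xatol=1e-4,fatol=.1))
    return o.x,o.fun,sum(m.sum() for m in ms)
E
python3 - <<'E'
from h import *
fs=[r.grab_frame(n) for n in("scene","top")]
for nm,h,x in(("blue",112,(.445,.40)),("yellow",25,(.52,.218))):
    for g in([fs[0]],[fs[1]],fs): print(nm,fit(g,h,x))
# stand rim
for f,px in zip(fs,((423,300),(397,193))):
    u,v=px; c=f["img"][v-45:v+45,u-45:u+45]; cv2.imwrite(f"pics/st_{f['shot']}.png",cv2.resize(c,(540,540),interpolation=cv2.INTER_CUBIC))
R0=R.from_rotvec(r.get_ee_rot()).as_matrix(); print(R0.round(2))
E
```

```text
blue (array([0.44289352, 0.40094029]), np.float64(36.984313725490196), np.float64(872.0))
blue (array([0.4466456 , 0.40229372]), np.float64(62.29019607843137), np.float64(649.0))
blue (array([0.44413925, 0.40245719]), np.float64(125.87843137254902), np.float64(1521.0))
yellow (array([0.51769342, 0.22445477]), np.float64(40.27843137254902), np.float64(1053.0))
yellow (array([0.52171973, 0.22514258]), np.float64(88.98039215686273), np.float64(647.0))
yellow (array([0.51809145, 0.22451176]), np.float64(146.51372549019607), np.float64(1700.0))
[[ 0.   -0.97  0.24]
 [-0.    0.24  0.97]
 [-1.   -0.   -0.  ]]
```

```bash
python3 - <<'E'
from h import *
fs=[r.grab_frame(n) for n in("scene","top")]
ims=[]
for f,b,s in zip(fs,((.579,.034),(.582,.037)),("s","t")):
    img=cv2.resize(f["img"],None,fx=6,fy=6,interpolation=cv2.INTER_CUBIC)
    for z,q,c in((.062,.0325,(0,0,255)),(.062,.024,(0,255,0)),(0,.046,(255,0,255))):
        pts=((proj(f,ring(*b,z,q))+.5)*6-.5).round().astype(int); cv2.polylines(img,[pts],True,c,1)
    u,v=((proj(f,[[*b,.04]])[0])*6).astype(int)
    ims.append(img[v-200:v+200,u-200:u+200])
cv2.imwrite("pics/st1.png",np.hstack(ims))
E
```

```text
(no output)
```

View pics/st1.png

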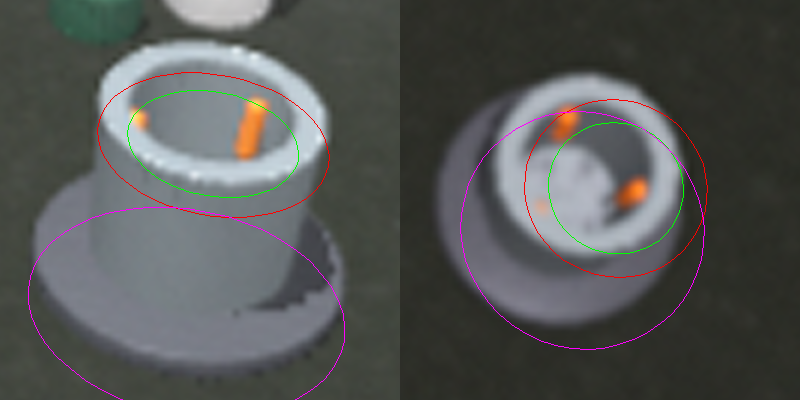

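The overlay is offset from the stand in both pictures: the rim centre is at about (213,112) against a guess of (213,145) on the left, and (590,163) against (615,188) on the right. I'll fit it numerically.

```bash
python3 - <<'E'
from h import *
fs=[r.grab_frame(n) for n in("scene","top")]
PR=[(0,.046),(.004,.046),(.004,.0325),(.062,.0325)]
ms=[]
for f in fs:
    g=f["img"].max(2).astype(int); u,v=proj(f,[[.583,.05,.04]])[0].round().astype(int)
    bg=np.median(g[v-40:v+40,u-40:u+40]); 
    m=(g>88).astype(np.uint8); n,l,st,c=cv2.connectedComponentsWithStats(m)
    i=np.bincount(l[v-25:v+25,u-25:u+25].ravel())[1:].argmax()+1
    k=(l==i).astype(np.uint8); cs,_=cv2.findContours(k,cv2.RETR_EXTERNAL,cv2.CHAIN_APPROX_NONE)
    k[:]=0; cv2.drawContours(k,[max(cs,key=cv2.contourArea)],-1,1,-1); 
    k=cv2.morphologyEx(k,cv2.MORPH_CLOSE,cv2.getStructuringElement(2,(15,15)))
    ms.append(k.astype(float)); print(bg,k.sum(),st[i])
res=[]
for idx in([0],[1],[0,1]):
    def cost(p): return sum(np.abs(sil(fs[i],p[0],p[1],0,PR)-ms[i]).sum() for i in idx)
    p=np.array([.583,.05]); o=minimize(cost,p,method="Nelder-Mead",options=dict(initial_simplex=[p,p+[.01,0],p+[0,.01]],xatol=1e-4,fatol=.1)); print(idx,o.x,o.fun); res.append(o.x)
ims=[]
for f,b in zip(fs,res):
    img=cv2.resize(f["img"],None,fx=6,fy=6,interpolation=cv2.INTER_CUBIC)
    for z,q,c in((.062,.0325,(0,0,255)),(.062,.024,(0,255,0)),(0,.046,(255,0,255))):
        pts=((proj(f,ring(*b,z,q))+.5)*6-.5).round().astype(int); cv2.polylines(img,[pts],True,c,1)
    u,v=((proj(f,[[*b,.04]])[0])*6).astype(int)
    ims.append(img[v-200:v+200,u-200:u+200])
cv2.imwrite("pics/st2.png",np.hstack(ims))
# ik checks
E
```

```text
79.0 2170 [ 394  279   52   55 2083]
46.0 1301 [ 376  175   40   41 1168]
[0] [0.59069543 0.04922904] 91.03529411764706
[1] [0.59160679 0.04592297] 69.65098039215687
[0, 1] [0.59069872 0.04789183] 211.24313725490197
```

View pics/st2.png

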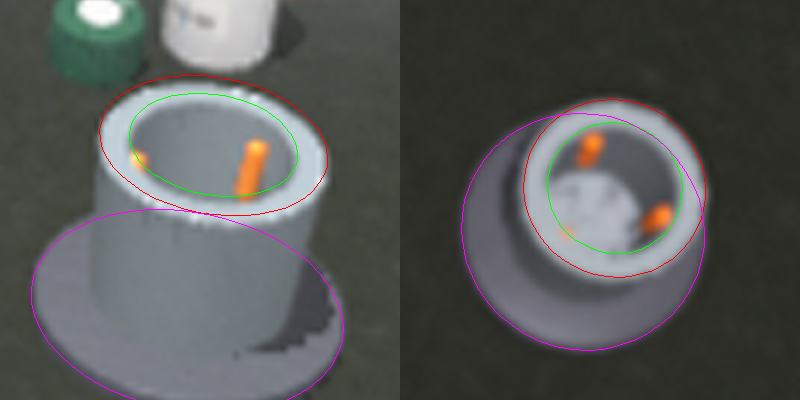

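The stand fits well in both pictures, centred at about (0.591, 0.047). I'll grasp the blue cup with the present jaw direction, which is perpendicular to the line to the small blue cup.

```bash
python3 - <<'E'
from h import *
o=r.get_ee_rot(); b=np.array([.4448,.4018])
for p in([*b,.2],[*b,.051],[.52,.2248,.05],[.591,.047,.2],[.591,.047,.07]): print(np.round(r.inverse_kinematics(p,o),2))
r.command_gripper(.094)
r.movep([*b,.18],o)
f=r.grab_frame("scene"); cv2.imwrite("pics/a1.png",f["img"])
print(r.movel([*b,.051],vel=.08,until_force=8), r.get_tcp_pos(), r.get_force())
f=r.grab_frame("scene"); cv2.imwrite("pics/a2.png",f["img"])
f2=r.grab_frame("top"); cv2.imwrite("pics/a3.png",f2["img"])
print(r.get_time())
E
python3 -c "
import cv2,numpy as np
a=cv2.imread('pics/a2.png')[100:300,150:420];b=cv2.imread('pics/a3.png')[150:350,120:390]
cv2.imwrite('pics/a23.png',cv2.resize(np.vstack([a,b]),None,fx=1.48,fy=1.48))"
```

```text
[-0.88  0.38  0.12  1.69 -0.05  1.08  0.58]
[-0.86  0.56  0.09  1.8  -0.07  0.79  0.6 ]
[-0.67  0.52  0.26  1.89 -0.19  0.75  1.02]
[-0.54  0.4   0.53  1.72 -0.23  1.08  1.39]
[-0.44  0.55  0.4   1.81 -0.28  0.83  1.43]
False [0.44498918 0.40197945 0.05141303] [-0.21658923  0.32973578 -1.0997117 ]
4.575
```

View pics/a23.png

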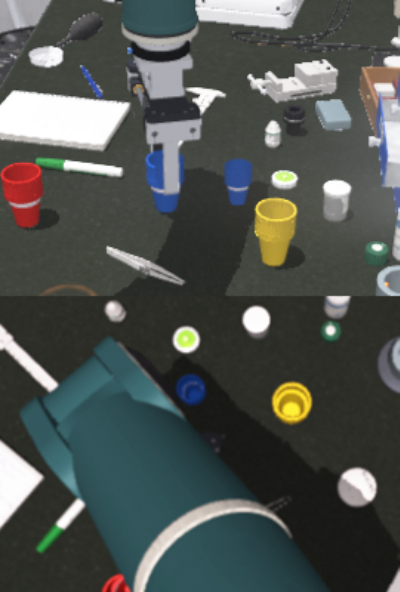

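The scene picture shows the fingers straddling the larger blue cup at (165,180) in the crop, clear of the small one. The arm blocks the top view. Closing now.

```bash
python3 - <<'E'
from h import *
o=r.get_ee_rot()
r.command_gripper(.045,grip_force=40); print(r.get_finger_gap(),r.get_tcp_pos())
p=r.get_tcp_pos(); r.movel([p[0],p[1],.205],vel=.15)
print(r.get_finger_gap(),r.get_force())
S=np.array([.591,.047])
r.movep([*S,.205],o)
r.sleep(.2); print(r.get_tcp_pos(),r.get_force())
r.movel([*S,.13],vel=.1); r.sleep(.2)
print(r.get_tcp_pos(),r.get_force(),r.get_time())
fs=[r.grab_frame(n) for n in("scene","top")]
for n,f in zip("st",fs): cv2.imwrite(f"pics/b_{n}.png",f["img"])
E
```

```text
0.05119757267736078 [0.44477289 0.40178996 0.05097039]
0.0513022116077023 [-0.62945944  0.63224583 -1.00531628]
[0.59091586 0.04801202 0.20496073] [-0.47039592 -0.11521771 -0.92075352]
[0.59126252 0.04708346 0.1305374 ] [-0.96654215  0.8300011  -1.05853273] 9.2083
```

View pics/b_s.png

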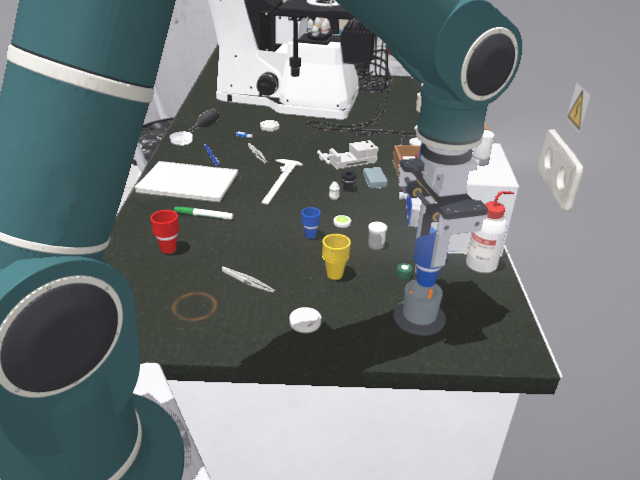

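View pics/b_t.png

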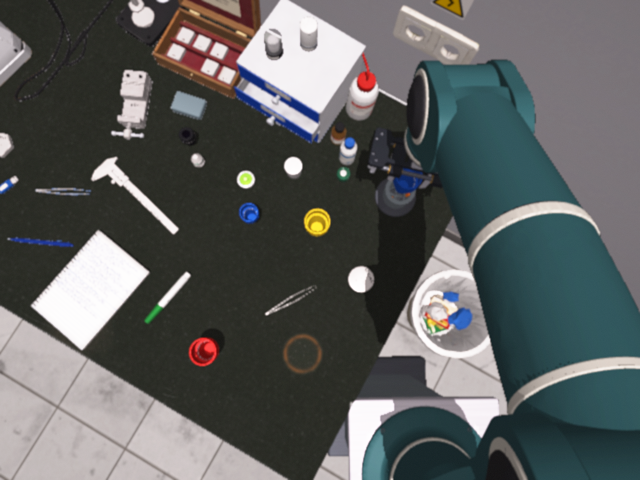

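```bash
cat > ov.py <<'E'
from h import *
def ov(f,circs,ctr,name,S=6,w=200):
    img=cv2.resize(f["img"],None,fx=S,fy=S,interpolation=cv2.INTER_CUBIC)
    for x,y,z,q,c in circs:
        cv2.polylines(img,[((proj(f,ring(x,y,z,q))+.5)*S-.5).round().astype(int)],True,c,1)
    u,v=(proj(f,[ctr])[0]*S).astype(int); v=max(w,v)
    return img[v-w:v+w,u-w:u+w]
E
python3 - <<'E'
from ov import *
fs=[r.grab_frame(n) for n in("scene","top")]
ims=[]
z=r.get_tcp_pos()[2]-.051
for f,s in zip(fs,((.5907,.0492),(.5916,.046))):
    g=(0,255,0);m=(255,0,255);y=(0,255,255)
    ims.append(ov(f,[(*s,.062,.0325,m),(*s,z,.015,g),(*s,z+.045,.022,g),(*s,z+.045,.026,y),(*s,z+.0365,.0207,(0,0,0))],[*s,.1],""))
cv2.imwrite("pics/b2.png",np.hstack(ims))
E
```

```text
(no output)
```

View pics/b2.png

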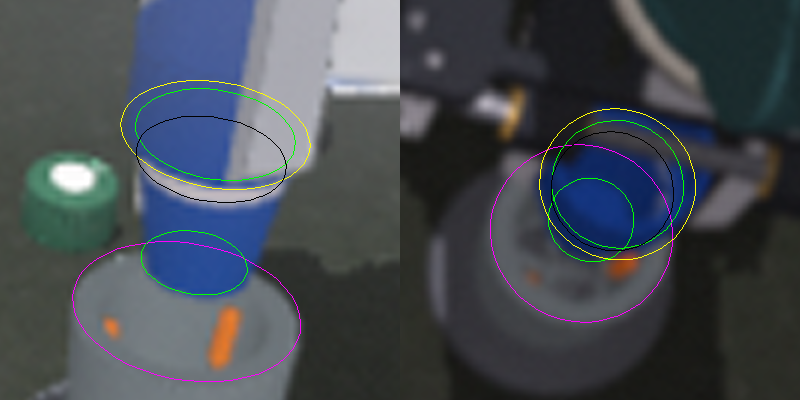

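```bash
python3 - <<'E'
from ov import *
fs=[r.grab_frame(n) for n in("scene","top")]
ims=[]
z=r.get_tcp_pos()[2]-.051
t=r.get_tcp_pos()[:2]
for f,s in zip(fs,((.5907,.0492),(.5916,.046))):
    g=(0,255,0);m=(255,0,255);y=(0,255,255)
    S=10
    img=ov(f,[(*s,z,.015,g),(*s,z+.045,.026,y),(*s,z+.079,.026,y),(*s,z+.079,.0235,(255,255,0)),(*s,z+.0365,.0207,(0,0,0))],[*s,.12],"",S=10,w=200)
    ims.append(img)
cv2.imwrite("pics/b3.png",np.hstack(ims))
E
```

```text
(no output)
```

View pics/b3.png

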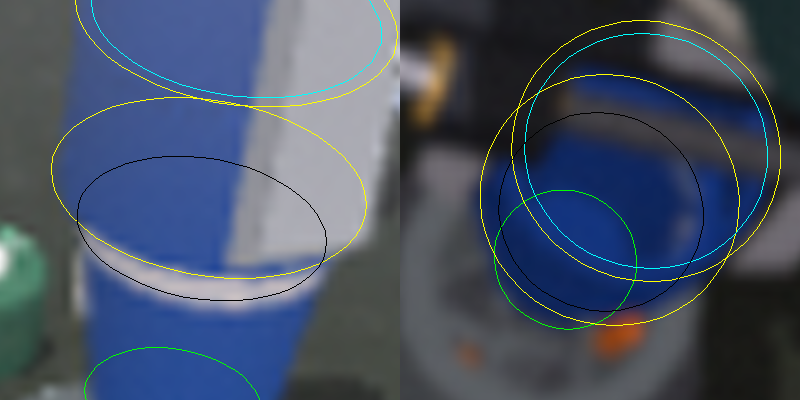

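The blue cup is centred over the stand to about 1–2 mm, with the underside roughly 1.5 mm image-right. I'll correct by 1 mm and push down in steps.

```bash
python3 - <<'E'
from h import *
S=[.590,.0475]
r.movel([*S,.13],vel=.05); f0=r.get_force()
print(r.movel([*S,.085],vel=.05,until_force=5),r.get_tcp_pos(),r.get_force()-f0)
for z in(.082,.079,.0765,.0745):
    h=r.movel([*S,z],vel=.02,until_force=14); r.sleep(.1)
    print(z,h,r.get_tcp_pos().round(4),(r.get_force()-f0).round(2),r.get_finger_gap())
    if h: break
f=r.grab_frame("scene"); cv2.imwrite("pics/c.png",cv2.resize(f["img"][220:340,360:500],None,fx=4,fy=4,interpolation=cv2.INTER_CUBIC)); print(r.get_time())
E
```

```text
False [0.5901792  0.04751587 0.08529146] [ 0.06380344 -0.84960715  0.02240479]
0.082 False [0.5899 0.0475 0.082 ] [-1.06 -0.24 -0.06] 0.05105743650011745
0.079 False [0.5899 0.0474 0.0789] [-0.11 -0.69 -1.53] 0.05130089483083109
0.0765 False [0.5899 0.0474 0.0763] [-1.71 -2.26 -1.58] 0.05143427849782676
0.0745 False [0.5899 0.0474 0.0744] [-0.81 -2.66 -1.73] 0.051650523883622734
12.3833
```

View pics/c.png

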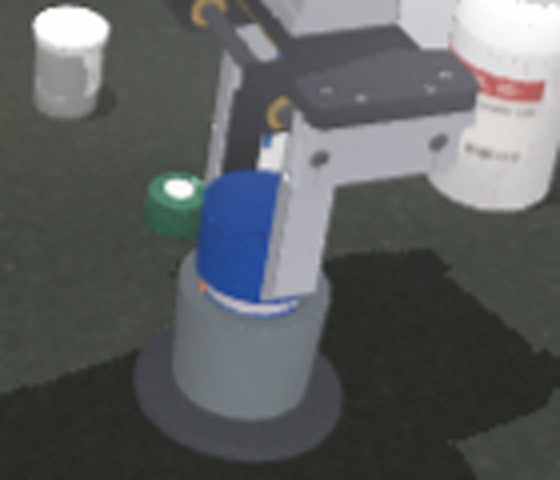

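```bash
python3 - <<'E'
from ov import *
fs=[r.grab_frame("scene")]
ims=[]
z=r.get_tcp_pos()[2]-.051
print(z)
for i in range(4): print(r.get_force().round(2),r.get_moment().round(2)); r.sleep(.05)
for f,s in zip(fs,((.5907,.0492),)):
  for zz in (z,z+.004):
    g=(0,255,0);m=(255,0,255);y=(0,255,255)
    ims.append(ov(f,[(*s,.062,.0325,m),(*s,.062,.024,m),(*s,zz+.045,.026,y),(*s,zz+.079,.026,y),(*s,zz+.0365,.0207,g),(*s,zz+.0435,.0218,g)],[*s,.08],"",S=10))
cv2.imwrite("pics/c3.png",np.hstack(ims))
E
```

```text
0.02337359756388486
[-0.5  -2.23 -1.8 ] [-0.83  0.35 -0.01]
[-1.09 -2.79 -2.33] [-0.73  0.35 -0.06]
[-0.43 -3.6  -3.14] [-0.73  0.41 -0.01]
[-1.34 -2.26 -2.73] [-0.74  0.39 -0.  ]
```

View pics/c3.png

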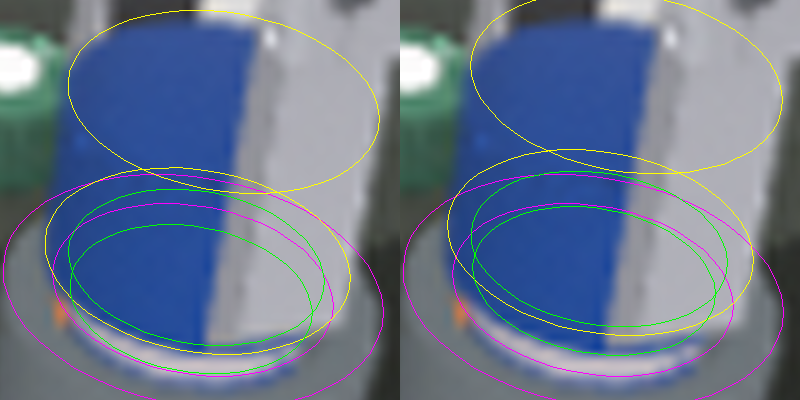

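```bash
python3 - <<'E'
from h import *
S=[.590,.0475]
for i in range(6):
    h=r.movel([*S,.0730],vel=.006,until_force=4)
    print(h,r.get_tcp_pos().round(4),r.get_force().round(2))
    if not h: break
r.sleep(.2); print(r.get_tcp_pos().round(4),r.get_force().round(2),r.get_time())
E
```

```text
True [0.5898 0.0473 0.0739] [-0.32 -0.37  4.2 ]
True [0.59   0.0472 0.0733] [-0.61 -0.2   5.19]
False [0.5901 0.0474 0.0732] [-1.81 -1.76  5.47]
[0.5901 0.0474 0.0732] [-2.21 -2.51  4.47] 13.5417
```

The push force is now showing, about 5 N at a cup height of about 22.2 mm. I'll release and look.

```bash
python3 - <<'E'
from ov import *
r.command_gripper(.075); 
p=r.get_tcp_pos(); r.movel([p[0],p[1],.2],vel=.2)
o=r.get_ee_rot()
r.command_gripper(.094)
r.movep([.50,.24,.2],o)
fs=[r.grab_frame(n) for n in("scene","top")]
ims=[]
for f,s in zip(fs,((.5907,.0492),(.5916,.046))):
    z=.022; g=(0,255,0);m=(255,0,255);y=(0,255,255)
    ims.append(ov(f,[(*s,.062,.0325,m),(*s,z+.045,.026,y),(*s,z+.079,.026,y),(*s,z+.0365,.0207,g)],[*s,.08],"",S=8))
cv2.imwrite("pics/d.png",np.hstack(ims))
cv2.imwrite("pics/d_s.png",fs[0]["img"])
print(r.get_time())
E
```

```text
16.375
```

View pics/d.png

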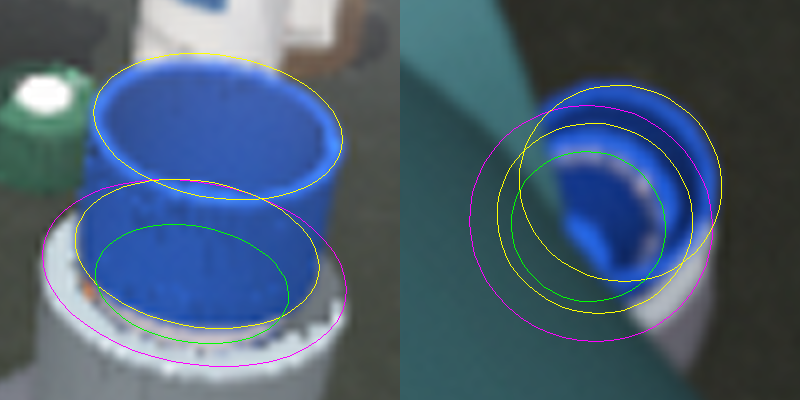

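View pics/d_s.png

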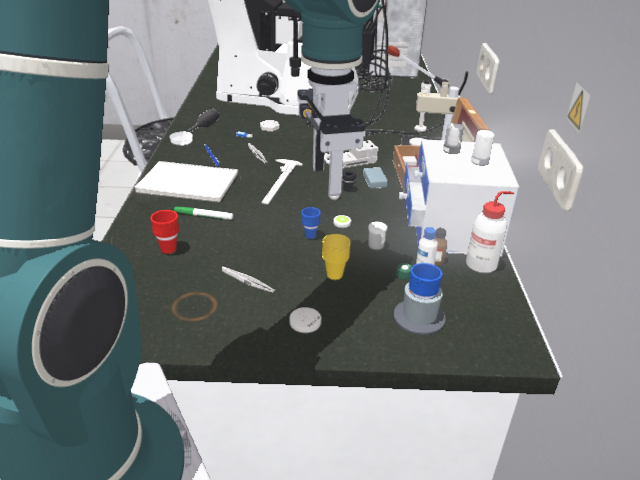

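The blue cup is seated with the rim in the band: white shows all round below the collar at about (205,335) in the left crop, and the picture matches z≈22 mm once the camera's 1 px offset is allowed for. Now the yellow cup.

```bash
python3 - <<'E'
from ov import *
o=r.get_ee_rot(); b=[.5197,.2248]
r.movep([*b,.18],o)
print(r.movel([*b,.051],vel=.1,until_force=8))
r.command_gripper(.045,grip_force=25); print(r.get_finger_gap(),r.get_tcp_pos())
r.movel([*b,.215],vel=.15); print(r.get_finger_gap())
S=[.5901,.0474]
r.movep([*S,.215],o); r.movel([*S,.165],vel=.1); r.sleep(.2)
print(r.get_tcp_pos(),r.get_force(),r.get_time())
fs=[r.grab_frame(n) for n in("scene","top")]
ims=[]
for f,s in zip(fs,((.5907,.0492),(.5916,.046))):
    z=.022; zz=r.get_tcp_pos()[2]-.051; g=(0,255,0);m=(255,0,255);y=(0,255,255)
    ims.append(ov(f,[(*s,z+.079,.026,y),(*s,zz,.015,m),(*s,zz+.045,.022,m),(*s,zz+.045,.026,g),(*s,zz+.079,.026,g)],[*s,.14],"",S=7))
cv2.imwrite("pics/e.png",np.hstack(ims))
E
```

```text
False
0.05149746285279045 [0.51968135 0.22476417 0.05095973]
0.0512600028165852
[0.59042561 0.04747314 0.16563824] [0.2826466  0.85817036 0.38395348] 21.6833
```

View pics/e.png

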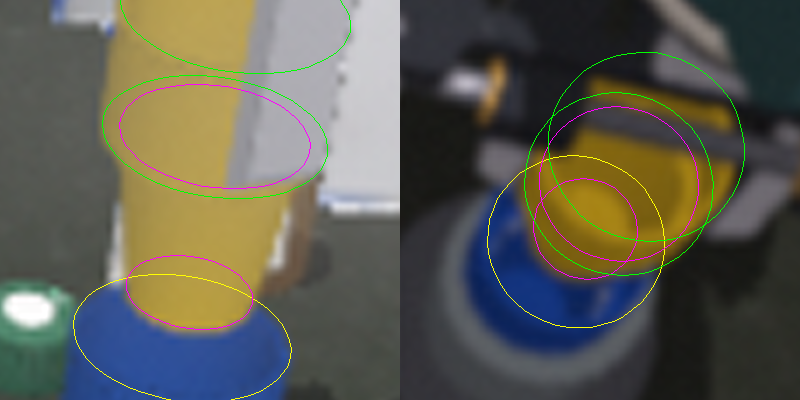

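The yellow cup hangs centred over the blue mouth to within about 1 mm: its underside in the scene crop is at (190,295), matching the outline. The lower-left blue in the top crop is the blue cup's outer wall. Lowering with a force guard.

```bash
python3 - <<'E'
from ov import *
S=[.5901,.0474]
for z,v in((.125,.06),(.112,.02),(.1078,.008)):
    h=r.movel([*S,z],vel=v,until_force=4)
    print(z,h,r.get_tcp_pos().round(4),r.get_force().round(2),r.get_finger_gap())
    if h: break
print(r.get_time())
f=r.grab_frame("scene"); cv2.imwrite("pics/g.png",cv2.resize(f["img"][200:340,350:510],None,fx=4,fy=4,interpolation=cv2.INTER_CUBIC))
E
```

```text
0.125 False [0.5903 0.0474 0.1252] [0.2  0.13 1.09] 0.0514900987853979
0.112 False [0.5902 0.0474 0.1121] [-0.03  0.3  -0.15] 0.05149300859596546
0.1078 False [0.5901 0.0474 0.1078] [0.01 1.05 0.39] 0.051584372228084714
24.075
```

View pics/g.png

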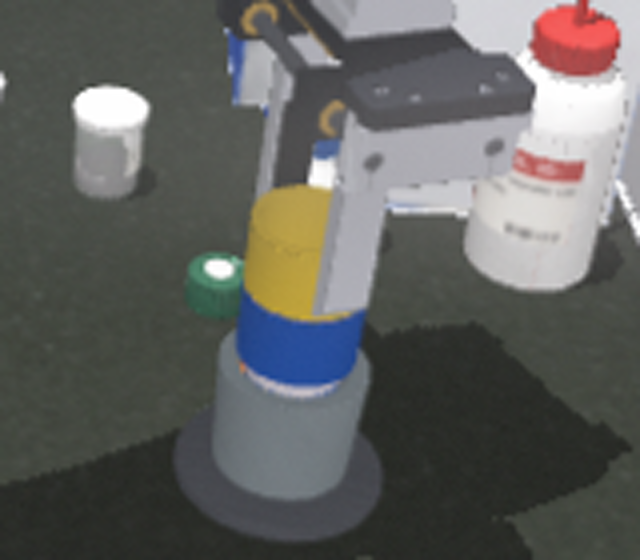

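The yellow collar is almost down on the blue rim, with no force yet and white still showing above the stand rim. I'll release and check.

```bash
python3 - <<'E'
from ov import *
S=[.5901,.0474]
print(r.movel([*S,.1070],vel=.006,until_force=3),r.get_tcp_pos().round(4),r.get_force().round(2))
r.command_gripper(.075)
r.movel([*S,.24],vel=.15); o=r.get_ee_rot()
r.movep([.42,.33,.26],o)
fs=[r.grab_frame(n) for n in("scene","top")]
ims=[]
for f,s in zip(fs,((.5907,.0492),(.5916,.046))):
    z=.022; zz=z+.034; m=(255,0,255);y=(0,255,255);g=(0,255,0)
    ims.append(ov(f,[(*s,.062,.0325,m),(*s,z+.045,.026,y),(*s,zz+.045,.026,g),(*s,zz+.079,.026,g)],[*s,.09],"",S=7))
cv2.imwrite("pics/k.png",np.hstack(ims)); cv2.imwrite("pics/k_s.png",fs[0]["img"])
for k in ["cup_blue","cup_yellow","green_mount","white_jar","round_block","level"]:
    print(k,[(np.round(d["at"],3),round(d["confidence"],2)) for d in r.look_for(k,fs[0])[:2]])
print(r.get_time())
E
```

```text
True [0.5901 0.0472 0.107 ] [-0.41  0.33  5.11]
cup_blue [(array([0.258, 0.441, 0.059]), 0.82), (array([0.578, 0.027, 0.084]), 0.65)]
cup_yellow [(array([0.585, 0.046, 0.125]), 0.77)]
green_mount [(array([0.636, 0.157, 0.022]), 0.69)]
white_jar [(array([0.642, 0.266, 0.037]), 0.7)]
round_block [(array([0.403, 0.122, 0.013]), 0.59)]
level [(array([0.626, 0.376, 0.014]), 0.71)]
27.6
```

View pics/k.png

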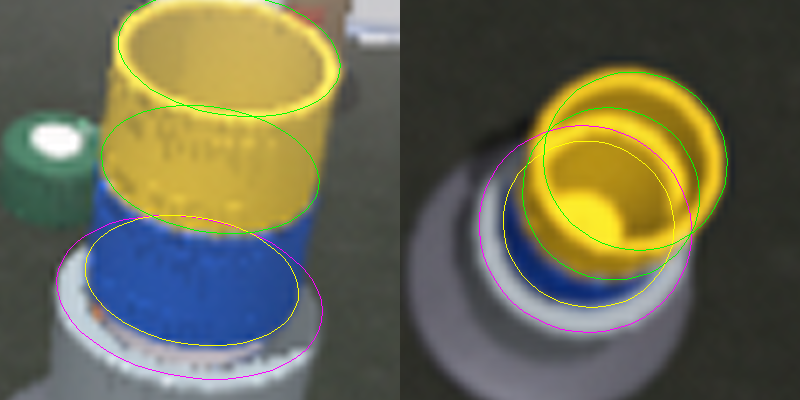

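View pics/k_s.png

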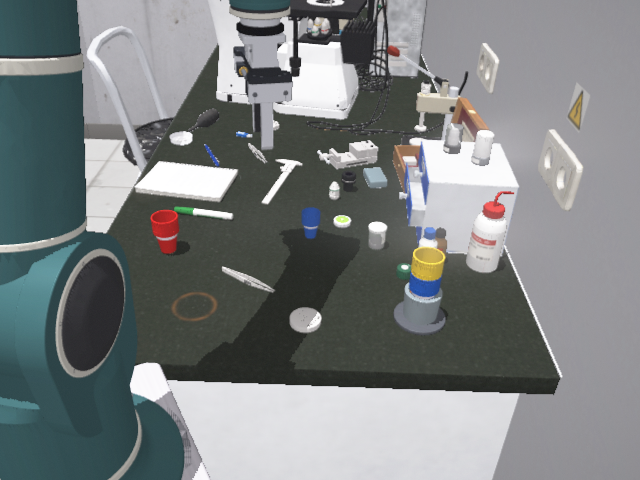

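```bash
python3 - <<'E'
from bench import r
r.sleep(.3); print(abs(r.get_dq()).max()); print(r.job_done(), r.get_time())
E
```

```text
0.0013653468937149685
the job is handed in; nothing more can be done
the job is handed in; nothing more can be done
```

The two cups are nested in the grey stand and I handed the job in at about 28 s of the 64 s allowed. The interface gives no verdict, so what follows rests on my own checks.

- **Blue cup:** I took the larger blue one, leaving the red and small blue look-alikes. I pushed it down between the ribs until its origin was about 22 mm above the stand's, at about 5 N. After release, white still showed between the collar and the stand's rim, and the picture matched that height.
- **Yellow cup:** It met the blue rim with the gripper at the height expected for a blue cup at 22 mm, so the blue cup had not moved. At touchdown the force read 5.1 N, against my 3 N stop setting. It looks upright and within about 1–2 mm of centre in both cameras.
- **Things nearby:** In the last scene picture the four bystanders lie within about 6 mm of their first detections, which is close to detector noise. The arm had retreated and was still.

**Checks that disagreed:**
- The two cameras differ by 3–4 mm in absolute position, so I averaged them or compared within one camera.
- The vertical force read slightly negative partway through the blue push, where I expected about +6 N, and then read properly on the last slow step. For that stretch I relied on gripper height and the picture.

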